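Turn the cup carousel to the green-valved cup

TASK

Turn the round carousel by pushing the blue tabs on its rim until the small suction cup with the green valve stands at the front, in line with the orange arrow on the foot, and leave it at rest there. Turn it gently and do not touch the cups: all three must stay standing on the turntable. Leave the things lying around it where they are.

Things in the scene. Friction and masses are not known exactly. Their poses are not given: they have to be found in the camera images.
- carousel_foot: fixed white foot: a disc 176 mm across, 8 mm high, with a flat front strip 44 mm wide, 6 mm high, along its -x axis out to 170 mm from the centre, bearing an orange arrow head (140 to 165 mm out) that points inwards. Origin on the turntable's axis at worktop height, z up. FRONT is the foot's -x direction, where the strip points: toward the robot, up to about 0.5 rad either way
- turntable: white round tray 200 mm across that turns freely (two full turns or more either way) about its vertical z axis; origin on that axis at worktop height, as the foot's. Cups stand on its mat at z = 28 mm, 56 mm from the axis, at 60, 180, 300 degrees from its x axis; lip up to z = 36, hub and dividers up to 50 mm. About 0.6 kg; friction about 0.08 N m (under 1 N at a tab), so it stops almost at once when no longer pushed
- tab0 (a point): middle of the top edge of one of six alike blue push tabs on the tray's rim, every 60 degrees; this one is at 30 degrees (counter-clockwise from above) from the tray's x axis. Each is an upright radial plate 12 mm thick, from 98 to 136 mm from the axis, z = 14 to 48 mm; the point is 117 mm from the axis. Between tabs the space beside the tray is open down to the worktop or the foot's front strip (z = 6 mm)
- green_cup: small clear suction cup with a GREEN valve nipple on top, 42 mm across, 59 mm high, standing loose on its rim on the turntable in one of the three cup places; origin at the centre of its underside, z up
- large_cup: clear suction cup with a red valve nipple, 58 mm across, 76 mm high, loose in another cup place; origin at the centre of its underside, z up
- medium_cup: clear suction cup with a red valve nipple, 51 mm across, 68 mm high, loose in the remaining cup place; origin at the centre of its underside, z up
- cup_pump: cream hand vacuum pump lying on the worktop left of the carousel, 214 mm long along its y, 62 mm wide, 27 mm high; a bystander
- keypad_phone: white and red keypad phone lying flat, 117 x 51 x 15 mm; a bystander
- tape_measure: yellow round tape measure lying flat, 50 mm across, 15 mm high; a bystander
- reflex_hammer: white reflex hammer with a black head lying near the worktop edge nearest the robot, 176 mm long along its y, 30 mm wide, 11 mm high; a bystander
There are look-alikes about, which are no part of the job. Leave any turquoise look-alike of the green_cup alone.

How it is judged:
By the outcome, as a careful person would: the job done as asked, in the order asked, and still so for the second after the job is handed in, with the robot touching nothing.
It also fails if it takes over 58 s, if anything falls off the work surface, if the arm or the gripper's body presses on something with over 40 N, if the wrist force passes 120 N, or if a joint passes its speed limit or range.

ROBOT

A 6-joint arm with a two-finger parallel gripper is mounted at the origin on a cart in front of the work surface, level with it; the furniture and walls round the work are solid. World frame = base frame: x ahead of the robot, y to its left, z up, the work surface at z = 0. Lengths are in mm, angles in rad, forces in N, time in s.
With the tool pointing down it reaches from about 250 to 775 mm from the base axis. Payload 4 kg.
Tool frame: the origin (TCP) lies midway between the tips of the shut fingers; the grasp point (between the pads) lies r.tcp_to_grasp behind it (r.tcp_to_grasp is the distance from the TCP to the grasp point, in mm); z points along the fingers, y is the line along which they close (so a half turn about z gives the same grasp; the last joint's range is limited). The gripper opens to 85 mm and grips with 20 to 120 N. Pads are 22 mm wide; open, the fingers measure 114 mm over their backs; the gripper's body (76 mm by 85 mm) begins 54 mm behind the grasp point. The pads swing forward as they close: fully open they stand 13 mm farther back than shut.
Start: joints at [1.06, 0.087, 1.371, -0, 1.684, -0.103], TCP at [218.135, 504.911, 231.341] pointing down, gripper open.
Joint ranges: [-3.1, 3.1], [-0.76, 2.03], [0.27, 2.55], [-1.08, 4.22], [0.17, 2.65], [-2.57, 2.57]. Speed limits (rad/s): [2.79, 2.79, 3.14, 3.14, 3.14, 3.14].

INTERFACE

Orientations are given as a unit quaternion [w, x, y, z].
In Python, from workcell import telemetry, eyes, r gives the robot as it stands.
- The arm moves only by the tool servo_tool, never from a script. Its argument "series" is one flat list of numbers, 4 for each row, row after row: the shift along the world's x, y, z in cm, then the turn about the world's z in degrees. In form: [dx, dy, dz, turn, dx, dy, dz, turn, ...]. A call has 1 to 10 rows; each row shifts and turns the commanded pose from where the row before left it; what a row does not reach is not made up. A row lasts 1/12 s, in which the tool goes at most 41.7 mm and 7.16 degrees, less where a joint would pass 70% of its speed; a pose out of reach is approached as far as the arm can. A call is refused whole if a number of a shift passes 4.17 or a number of a turn 7.16, either way. A call with a gripper value outside its range is refused whole. "grip" is the opening, from 0 (shut) to 1 (fully open), set as the call begins (left out, the last holds). The fingers move at their own pace and stop on an object; the grip force is fixed at half the most. Time passes only in rows, so rows that do not move let the fingers close. It gives the time, the measured TCP pose, the force, the opening and the grip force at its end, in the units of the state.
- telemetry.get_obs(): the state, without advancing time (a new reading comes with each control period).
- eyes.capture(name): name is "scene" or "top"; returns the picture (384x512x3 uint8, red, green, blue); there is no depth.
- eyes.camera_info(name): a dict with "fx", "fy", "cx", "cy" (pixels), "rvec" (rotation vector, rad) and "tvec" (3), from world to camera coordinates, as OpenCV has them. Camera axes: x right, y down, z forward; pixel columns grow to the right and rows downward; lengths in mm; the calibration is good to about 2 mm. A picture is of the moment at which its call begins. camera_info takes no time and is no camera call.
- r.sign_off(): hands the job in; it is judged then, once.
The state is a dict: "clock": time; "q": joint angles; "dq": joint speeds; "joint_torque": joint torques, N m; "tcp_pos": TCP position; "tcp_rot": TCP orientation; "wrist_force": force on the tool from outside, world axes, zero at the start; "torque": the same for the moment, N m; "finger_gap": finger opening in mm; "grasp_force": force on a finger pad.
Only numpy, scipy, OpenCV 4.12 (cv2) and the standard library are available. Lean on these libraries where they do the work, as an engineer would, in place of code of your own. Each camera call takes 0.05 s, during which the arm holds its last target. There are 200 camera calls.

## Working session

There is one attempt and no reset: what is moved stays moved. The work goes in short steps, Python scripts to look and compute and a tool call to move; the robot and the scene stay as the last step left them, time stands still between calls to the robot, and variables do not carry over. Pictures are saved under pics/ and viewed, at most 10 in all, crops included, and the job is handed in when it is done.

Besides the shell and the picture viewer there is one more tool, called after "Emit:" by a JSON object that holds its "fn" and its "kwargs", one argument or row to a line. servo_tool: Moves the arm, as the interface text tells. Its arguments: {"type":"object","properties":{"series":{"type":"array","items":{"type":"number"}},"grip":{"type":"number"}},"required":["series"]}

```bash
mkdir -p pics; python3 - <<'E'
from workcell import telemetry, eyes, r
import cv2
for n in ("top","scene"):
    im=eyes.capture(n); cv2.imwrite(f"pics/{n}0.png",im[:,:,::-1]); print(eyes.camera_info(n))
o=telemetry.get_obs(); print(o['clock'],o['tcp_pos'],o['tcp_rot'],r.tcp_to_grasp)
E
```

```text
{'fx': 380.7217093634536, 'fy': 380.7217093634536, 'cx': 256.38188467599525, 'cy': 190.13523675196063, 'rvec': array([ 2.14063048, -2.12274404,  0.1808223 ]), 'tvec': array([-20.0730411 , 477.55143616, 842.38466645])}
{'fx': 366.7731683713143, 'fy': 366.7731683713143, 'cx': 250.8468464177506, 'cy': 193.18234910618122, 'rvec': array([ 1.11300042,  2.35567132, -0.99398111]), 'tvec': array([ 360.3992248 , -188.59415886, 1195.75563181])}
0.1 [217.90784852 504.48926572 230.22566559] [-2.96678669e-04  2.02473026e-01  9.79287293e-01 -9.91654521e-04] 18.700000000000003
```

View pics/top0.png

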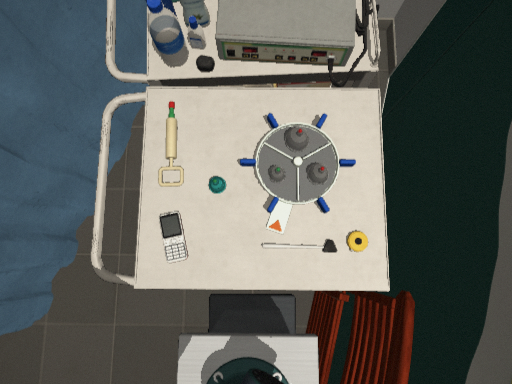

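View pics/scene0.png

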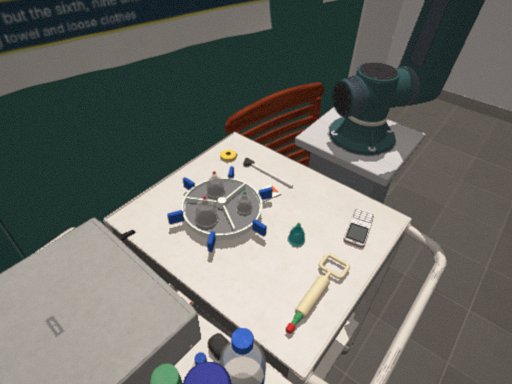

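The top view shows the carousel hub at about (298,161), the arrow at (277,225) and three cups at (278,173), (317,173) and (297,137). A turquoise cup stands off the tray at (217,184). The candidates for the green cup are (278,173), which is small with a greenish top, and the turquoise one at (217,184). Only the first is on the tray, so I'll confirm it with a crop and measure.

```bash
cat > h.py <<'E'
import cv2, numpy as np
from workcell import telemetry, eyes, r
I=eyes.camera_info("top"); R=cv2.Rodrigues(I['rvec'])[0]; C=-R.T@I['tvec']
def ray(u,v,z):
    d=R.T@np.array([(u-I['cx'])/I['fx'],(v-I['cy'])/I['fy'],1]); return (C+d*(z-C[2])/d[2])[:2]
def blobs(im,lo,hi,z,amin=15):
    m=cv2.inRange(cv2.cvtColor(im,cv2.COLOR_RGB2HSV),lo,hi)
    n,_,s,c=cv2.connectedComponentsWithStats(m)
    return [(c[i].round(1),s[i,4],ray(*c[i],z)) for i in range(1,n) if s[i,4]>=amin]
E
python3 - <<'E'
from h import *
np.set_printoptions(precision=1,suppress=True)
im=cv2.imread("pics/top0.png")[:,:,::-1].copy()
sub=im.copy(); sub[:95]=sub[:95]
t=[b for b in blobs(im,(108,120,60),(125,255,255),40) if b[0][1]>100 and b[0][0]>230]
P=np.array([b[2] for b in t]); 
for b in t: print(b)
# circle fit of tab centres
A=np.c_[2*P,np.ones(len(P))]; s=np.linalg.lstsq(A,(P**2).sum(1),rcond=None)[0]; c=s[:2]
print("c",c,(s[2]+c@c)**.5,"hub",ray(298,161,50),"ang",np.degrees(np.arctan2(*(P-c).T[::-1])))
for b in blobs(im,(5,150,150),(16,255,255),6): print("or",b, np.degrees(np.arctan2(*(b[2]-c)[::-1])))
for b in blobs(im,(40,70,40),(95,255,255),84,3): 
    if 250<b[0][0]<345 and 120<b[0][1]<205: print("green",b,np.degrees(np.arctan2(*(b[2]-c)[::-1])))
for n,p in(("a",(278,173)),("b",(317,173)),("c",(297,137))): 
    d=ray(*p,75)-c; print(n,d,np.degrees(np.arctan2(d[1],d[0])))
print("pump",ray(172,165,15),"turq",ray(217,184,30),"hammer",ray(262,245,5),ray(335,245,5),"tape",ray(357,241,8))
cv2.imwrite("pics/crop.png",cv2.resize(im[100:260,190:380],None,fx=3.7,fy=3.7,interpolation=cv2.INTER_CUBIC)[:,:,::-1])
E
```

```text
(array([272.3, 120.2]), np.int32(70), array([648.4, -52.7]))
(array([321.2, 120.4]), np.int32(68), array([ 648.8, -170. ]))
(array([247.5, 161.9]), np.int32(104), array([545. ,   5.4]))
(array([346.8, 162.3]), np.int32(92), array([ 546., -228.]))
(array([272.4, 204.1]), np.int32(74), array([445.6, -53.2]))
(array([323.1, 204. ]), np.int32(75), array([ 446.6, -170.2]))
c [ 547.4 -111.3] 116.90085501188389 hub [ 545.7 -112.3] ang [  30.1  -30.1   91.2  -90.7  150.3 -149.7]
or (array([275.9, 225.6]), np.int32(60), array([398.6, -63. ])) 162.0226117202244
green (array([277.8, 169. ]), np.int32(12), array([518.4, -63.5])) 121.2409445372297
a [-36.1  46.9] 127.58501632689058
b [-35.4 -40.7] -131.01212401285773
c [48.3  3.4] 4.051857420064692
pump [542.1 188.4] turq [493.5  76.8] hammer [352.8 -30.3] [ 354.2 -202.4] tape [ 363.9 -253.7]
```

View pics/crop.png

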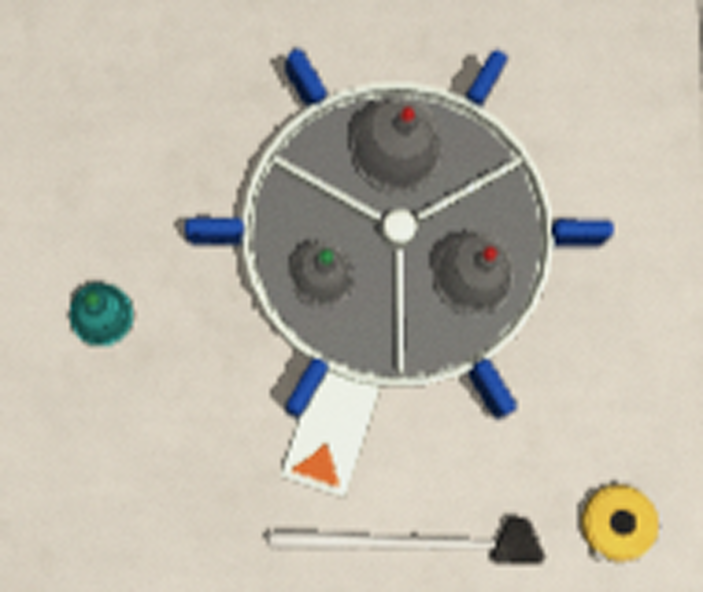

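The crop confirms it: the small cup with the green valve is on the tray at (278,169), and the other two have red valves. The turquoise cup off the tray is the look-alike. The green cup is at about 120.5° and the front is at about 162°, so the tray needs about +41.5° counter-clockwise. I'll push the left tab (at 90°) from its +x side with the fingers shut.

Emit:
{"fn": "servo_tool", "kwargs": {
  "series": [2,-2.75,-0.3,0.8,2,-2.75,-0.3,0.8,2,-2.75,-0.3,0.8,2,-2.75,-0.3,0.8,2,-2.75,-0.3,0.8,2,-2.75,-0.3,0.8,2,-2.75,-0.3,0.8,2,-2.75,-0.3,0.8,2,-2.75,-0.3,0.8],
  "grip": 0
}}

```text
clock: 0.85
tcp_pos: [398.5, 255.8, 203.7]
tcp_rot: [-0.0, 0.14, 0.99, -0.0]
wrist_force: [0.6, 0.7, -0.8]
finger_gap: 0.2
grasp_force: 0.0
```

Emit:
{"fn": "servo_tool", "kwargs": {
  "series": [2,-2.75,-0.3,0.8,2,-2.75,-0.3,0.8,2,-2.75,-0.3,0.8,2,-2.75,-0.3,0.8,2,-2.75,-0.3,0.8,2,-2.75,-0.3,0.8,2,-2.75,-0.3,0.8,2,-2.75,-0.3,0.8,2,-2.75,-0.3,0.8,0,0,0,0]
}}

```text
clock: 1.68
tcp_pos: [580.0, 4.7, 175.1]
tcp_rot: [-0.001, 0.081, 0.997, -0.001]
wrist_force: [-0.9, -0.4, 0.8]
finger_gap: 0.0
grasp_force: 0.0
```

Emit:
{"fn": "servo_tool", "kwargs": {
  "series": [0,0.5,-2,0,0,0,-2,0,0,0,-2,0,0,0,-2,0,0,0,-2,0,0,0,-2,0,0,0,-1,0,0,0,-0.5,0,0,0,0,0,0,0,0,0]
}}

```text
clock: 2.52
tcp_pos: [578.6, 15.0, 43.1]
tcp_rot: [0.0, 0.078, 0.997, 0.0]
wrist_force: [-0.3, -0.1, 0.2]
finger_gap: 0.1
grasp_force: 0.0
```

Emit:
{"fn": "servo_tool", "kwargs": {
  "series": [-0.3,-0.6,-0.8,0,-0.3,0,-0.8,0,-0.42,0.07,0,2,-0.42,0.07,0,2,-0.42,0.07,0,2,-0.43,0.02,0,2,-0.43,0.02,0,2,-0.43,0.02,0,2]
}}

```text
clock: 3.18
tcp_pos: [546.5, 11.3, 26.3]
tcp_rot: [0.0, -0.027, 1.0, -0.0]
wrist_force: [1.4, 0.5, -0.4]
finger_gap: -0.1
grasp_force: 0.4
```

Emit:
{"fn": "servo_tool", "kwargs": {
  "series": [-0.43,-0.02,0,2,-0.43,-0.02,0,2,-0.43,-0.02,0,2,-0.42,-0.07,0,2,-0.42,-0.07,0,2,-0.42,-0.07,0,2,0,0,0,0,0,0,0,0]
}}

```text
clock: 3.85
tcp_pos: [520.9, 8.7, 26.3]
tcp_rot: [0.0, -0.13, 0.991, 0.0]
wrist_force: [0.2, -0.3, -0.4]
finger_gap: -0.2
grasp_force: 0.0
```

```bash
cat > m.py <<'E'
from h import *
np.set_printoptions(precision=1,suppress=True)
import sys
im=eyes.capture("top"); cv2.imwrite(f"pics/{sys.argv[1]}.png",cv2.resize(im[100:260,190:380],None,fx=3.7,fy=3.7,interpolation=cv2.INTER_CUBIC)[:,:,::-1])
c=np.array([547.,-111.5])
an=lambda p:np.degrees(np.arctan2(*(p-c)[::-1]))
for b in blobs(im,(108,120,60),(125,255,255),40):
    if b[0][1]>100 and b[0][0]>230: print("tab",b[0],b[1],b[2],an(b[2]),np.hypot(*(b[2]-c)))
for b in blobs(im,(5,150,150),(16,255,255),6): print("or",b,an(b[2]))
for b in blobs(im,(40,70,40),(95,255,255),84,3):
    if 225<b[0][0]<345 and 120<b[0][1]<215: print("green",b,an(b[2]))
o=telemetry.get_obs(); print(o['clock'],o['tcp_pos'],o['wrist_force'],an(o['tcp_pos'][:2]))
E
python3 m.py p1
```

```text
tab [303.7 114.8] 70 [ 662.6 -128.3] -8.262888124025563 116.79015361301495
tab [342.9 144.6] 83 [ 589.  -220.2] -68.86183301619243 116.51379934348897
tab [250.8 179.2] 93 [503.5  -2.9] 111.81828298286955 116.99446293629103
tab [336.4 193. ] 104 [ 472.7 -201.6] -129.5042464500862 116.76944381604173
tab [289.8 210.4] 82 [431.1 -93.3] 171.06277432669978 117.31118992649793
or (array([275.8, 225.6]), np.int32(57), array([398.6, -62.8])) 161.82006851763774
or (array([330.8, 338.6]), np.int32(16), array([ 144.5, -187. ])) -169.37960873301316
or (array([356.2, 360.7]), np.int32(17), array([  98. , -242.7])) -163.7074185705267
or (array([404.3, 376.3]), np.int32(52), array([  66.1, -348.7])) -153.74521459697343
or (array([352.9, 376.3]), np.int32(22), array([  65.2, -234.3])) -165.7023248834538
green (array([256.4, 162.1]), np.int32(17), array([533.8, -15.7])) 97.873032547335
green (array([248.3, 167.3]), np.int32(3), array([521.7,   2.2])) 102.56292218159612
green (array([241.7, 168.7]), np.int32(3), array([518.5,  17. ])) 102.50650881943328
green (array([245. , 168.2]), np.int32(4), array([519.5,   9.6])) 102.79072793907417
green (array([283.7, 175.8]), np.int32(12), array([503.2, -76.4])) 141.33780372726653
3.9 [521.1   8.8  26.4] [ 0.2 -0.1  0.1] 102.14884199672507
```

View pics/p1.png

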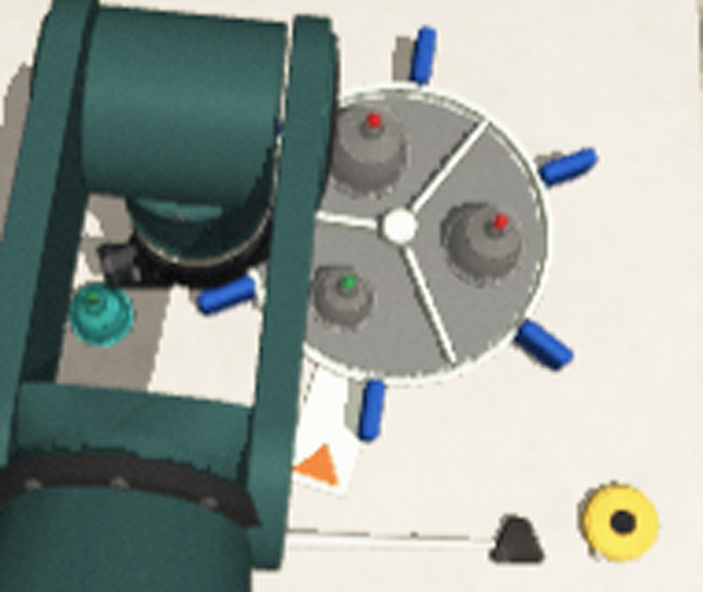

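The tray has turned about 21° and the cups are all standing. The green cup is now at about 141.2° and the target is about 161.8°, so about 20.5° is left. I'll go most of the way and look again.

Emit:
{"fn": "servo_tool", "kwargs": {
  "series": [-0.41,-0.11,0,2,-0.41,-0.11,0,2,-0.41,-0.11,0,2,-0.4,-0.15,0,2,-0.4,-0.15,0,2,-0.4,-0.15,0,2,-0.38,-0.2,0,2,-0.38,-0.2,0,2,-0.2,-0.1,0,1,0,0,0,0]
}}

```text
clock: 4.73
tcp_pos: [487.2, -4.1, 26.4]
tcp_rot: [0.0, -0.276, 0.961, -0.0]
wrist_force: [0.2, -0.2, -0.1]
finger_gap: -0.1
grasp_force: 0.0
```

```bash
python3 m.py p2 | grep -v "or (.*3[3-7]"
```

```text
tab [289.8 114.7] 78 [662.6 -95. ] 8.145372994691911 116.78301391658653
tab [335.7 132.7] 77 [ 618.3 -204. ] -52.347285303770306 116.77454585541993
tab [343.2 180.8] 103 [ 501.7 -218.4] -112.994097230304 116.09142282669474
tab [255.9 194.1] 34 [468.4 -15.1] 129.17855102287677 124.41771791749441
tab [304.1 210.5] 91 [ 431.2 -126.2] -172.75567735568993 116.69930885863711
green (array([270., 174.]), np.int32(3), array([506.9, -46.1])) 121.52412532092644
green (array([263.5, 180.5]), np.int32(4), array([492. , -31.7])) 124.5639072658339
green (array([290. , 179.5]), np.int32(12), array([494.8, -90.4])) 158.01601534092464
green (array([258. , 184.8]), np.int32(5), array([482.3, -19.6])) 125.17178766789662
4.7833 [487.2  -4.   26.4] [-0.3  0.  -1.2] 119.057288153144
```

Emit:
{"fn": "servo_tool", "kwargs": {
  "series": [-0.26,-0.16,0,1.5,-0.26,-0.16,0,1.5,-0.26,-0.16,0,1.5,0,0,0,0,0,0,0,0]
}}

```text
clock: 5.2
tcp_pos: [479.5, -8.7, 26.3]
tcp_rot: [-0.0, -0.313, 0.95, 0.0]
wrist_force: [0.5, -0.1, -0.2]
finger_gap: -0.0
grasp_force: 0.0
```

Emit:
{"fn": "servo_tool", "kwargs": {
  "series": [0.5,0.4,0,0,0.5,0.4,0,0,0.5,0.4,0,0,0,0,1.5,0,0,0,2.5,0,0,0,3.5,0,0,0,3.5,0,0,0,3.5,0,0,0,0,0]
}}

```text
clock: 5.95
tcp_pos: [499.3, 3.4, 180.3]
tcp_rot: [0.007, -0.314, 0.95, -0.003]
wrist_force: [1.4, -0.9, 1.5]
finger_gap: -0.4
grasp_force: 0.0
```

Emit:
{"fn": "servo_tool", "kwargs": {
  "series": [0,3,0,0,0,3.5,0,0,0,3.5,0,0,0,3.5,0,0,0,3.5,0,0,0,3.5,0,0,0,3,0,0,0,2,0,0,0,0,0,0,0,0,0,0]
}}

```text
clock: 6.78
tcp_pos: [494.3, 259.7, 170.8]
tcp_rot: [-0.0, -0.315, 0.949, -0.0]
wrist_force: [-0.1, -1.1, -0.0]
finger_gap: 0.1
grasp_force: 0.0
```

```bash
python3 m.py p3 | grep -v "or (.*3[3-7]"
```

```text
tab [286.5 115.1] 75 [661.4 -87. ] 12.095825464534308 116.99213556154265
tab [333.4 130.1] 73 [ 624.7 -198.5] -48.229722399845166 116.69187039157778
tab [249.9 146.9] 98 [581.7   0.1] 72.72004097600258 116.89854112126685
tab [344.5 177.6] 103 [ 509.3 -221.6] -108.87403599522113 116.39508112575894
tab [260. 194.] 84 [468.8 -24.6] 131.98766590789978 116.8997255125162
tab [307.9 209.8] 85 [ 433. -135.] -168.3415484662402 116.4067542940697
green (array([291.6, 180.2]), np.int32(13), array([493.2, -94. ])) 161.9805702141206
6.8333 [494.4 258.7 170.9] [ 0.2 -0.1  0. ] 98.08163752847659
```

View pics/p3.png

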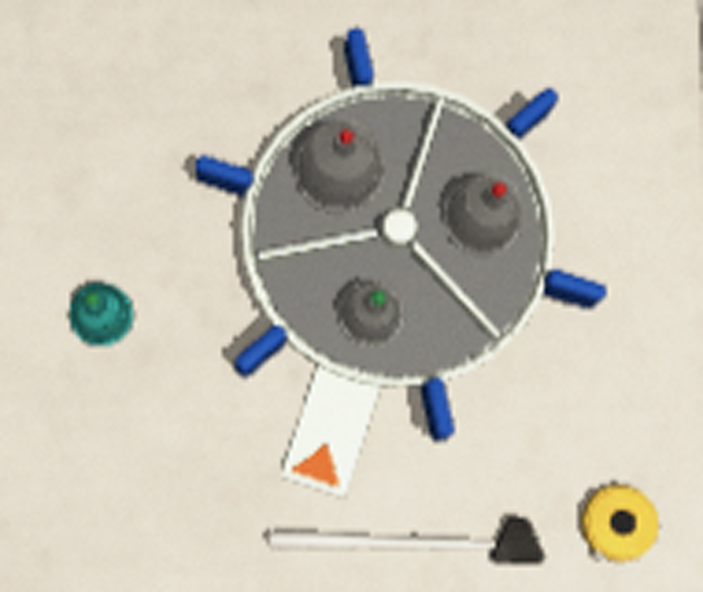

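The fingers are clear of the tray and all three cups stand. Tab angles put the green cup at about 161.9°, against the arrow at about 162°. The things lying around it look unmoved.

```bash
python3 -c "
from workcell import r
print(r.sign_off())"
```

```text
the job is handed in; nothing more can be done
None
```

I turned the carousel about 41.5° counter-clockwise and handed the job in: the green-valve cup stands at the front, within about 1° of the orange arrow, with all three cups upright and the arm clear.

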